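Unlatch the carousel, turn the round-headed seal to the front and hold it there

TASK

Unlock the wooden carousel by sliding its latch all the way out to the end stop, then turn the carousel by the bar handle on top until the round-headed seal (the one like a chess pawn) stands right at the front, squarely in line with the pointed nose of the foot. Finish with the handle still gripped, holding the carousel still so that the seal can be taken out; do not let go at the end. Turn it smoothly: leave everything on it standing in its cup, the latch out, and the other things on the table where they are.

Things in the scene. Friction and masses are not known exactly. Their poses are not given: they have to be found in the camera images.
- caddy_base: fixed foot of the carousel: dark wooden disc 224 mm across, 12 mm high, on the table; its place and yaw differ between runs. Origin: centre of its underside, on the turning axis. Its -x axis points to the pointed nose (the front, 136 mm out), its -y axis along the latch guide, a bar 46 mm wide that reaches 265 mm out to a raised brass stop. z up
- front_mark (a point): point on the fixed foot, on the line from the turning axis to the nose, 70 mm from the axis and 26 mm above the table: where the foot of the round-headed seal must come to stand
- turntable: the turning deck with its post and handle; origin on the turning axis, 14 mm above the table; x axis along the handle bar. Turns both ways without end stops, friction 0.05 N m, stays where left; locked (1 degree play) while the latch tongue stands between two brass lugs of its rim. Deck: disc 196 mm across, top 26 mm above the table, with six cups (43 mm inside, 18 mm high rims) at 60 degree steps, centres 70 mm from the axis
- handle_center (a point): centre of the bar handle on top of the deck's central post, 174 mm above the table on the turning axis. Wooden bar 56 mm long (its x axis) x 18 mm thick (its y axis) x 34 mm high (157 to 191 mm above the table), turning with the deck; the tallest thing below it, the seal, ends 121 mm above the table
- latch (a joint): travel of the latch (m): 0 to 0.004 at the start = tongue between the lugs, deck locked; grows as the grip slides outward, away from the turning axis (along the foot's -y); deck free from 0.012; 0.045 = fully out against its end stop. Sliding friction about 2 N, stays where it is left
- latch_grip (a point): centre of the upright wooden grip of the latch, 49 mm above the table, 185 mm from the turning axis at latch 0 (230 mm fully out). Grip block 26 mm along the foot's x, 16 mm along the foot's y (the sliding direction), from 21 to 67 mm above the table
- round_seal_center (a point): centre, half-way up, of the round-headed wax seal, turned like a chess pawn with a ball head: 38 mm across, 95 mm tall, standing loose in one of the cups (centre 73.5 mm above the table); never in the front cup at the start
- small_pot_center (a point): centre of the small lidded wooden pot, 40 mm across, 30 mm tall, loose in a cup (centre 41 mm above the table)
- spool_a_center (a point): centre of a wooden thread spool, 33 mm across, 40 mm tall, loose in a cup, not the front one at the start (centre 46 mm above the table)
- grip_stamp_center (a point): centre of the short hand stamp with a square head, 26 mm across, 54 mm tall, loose in a cup (centre 53 mm above the table)
- spool_b_center (a point): centre of a second such thread spool, 33 mm across, 40 mm tall, loose in the front cup at the start (centre 46 mm above the table)
- flower_stamp: bystander: small wooden stamp block 30x46x34 mm, loose on the table near the latch guide, on the nose's side; origin at the centre of its underside
- thread_spool: bystander: third thread spool, 33 mm across, 40 mm tall, loose on the table to the left; origin at the centre of its underside
- wax_1: bystander: stick of sealing wax 12x88x11 mm lying loose to the left; origin at the centre of its underside
- wax_2: bystander: stick of sealing wax 12x76x11 mm lying loose to the left; origin at the centre of its underside
There are look-alikes about, which are no part of the job. What is shaped like the part that bears round_seal_center but purple or red is not meant.

How it is judged:
On the way, in this order (a step that is already met when the one before it is completed fails the run):
1. the latch is slid out to its end stop (value of joint latch above 0.04 m), for 0.2 s.
2. the round-headed seal stands at the front, in line with the nose, with the handle gripped (horizontal distance between round_seal_center and front_mark below 0.009 m and contact force between the fingers and turntable above 2 N and distance between the grasp point and handle_center below 0.035 m), for 0.2 s.
At the end, for the whole second after the job is handed in: Latch out at least 40 of 45 mm; round-headed seal's axis within 9 mm of the front mark; deck at rest (under 0.05 rad/s); fingers on the handle with over 2 N, grasp point within 35 mm of its centre; all five things on it upright (within 0.25 rad) in their cups (all of step 2 and value of joint latch above 0.04 m and angular speed of turntable below 0.05 rad/s and angle between each of round_seal_center, small_pot_center, spool_a_center, grip_stamp_center, spool_b_center's own z axis and vertical below 0.25 rad and height (world z) of round_seal_center above 0.0675 m and height (world z) of small_pot_center above 0.035 m and height (world z) of each of spool_a_center, spool_b_center above 0.04 m and height (world z) of grip_stamp_center above 0.047 m); the arm keeps its last pose, push and grip.
It fails at once if a thing on the carousel falls over or is pulled out of its cup (angle between any of round_seal_center, small_pot_center, spool_a_center, grip_stamp_center, spool_b_center's own z axis and vertical above 0.6 rad or height (world z) of round_seal_center above 0.1135 m or height (world z) of small_pot_center above 0.081 m or height (world z) of any of spool_a_center, spool_b_center above 0.086 m or height (world z) of grip_stamp_center above 0.093 m).
It fails at once if a bystander on the table is displaced by more than 30 mm (distance of any of flower_stamp, thread_spool, wax_1, wax_2 from where it was at the start of the episode above 0.03 m).
It also fails if it takes over 66 s, if anything falls off the work surface, if the arm or the gripper's body presses on something with over 40 N, if the wrist force passes 120 N, or if a joint passes its speed limit or range.

ROBOT

A 6-joint arm with a two-finger parallel gripper is mounted at the origin on a cart in front of the work surface, level with it; the furniture and walls round the work are solid. World frame = base frame: x ahead of the robot, y to its left, z up, the work surface at z = 0. Lengths are in m, angles in rad, forces in N, time in s.
With the tool pointing down it reaches from about 0.35 to 0.975 m from the base axis. Payload 4.9 kg.
Tool frame: the origin (TCP) lies at the very end of the fingers, on their centre line; the grasp point (between the pads) lies 19 mm behind it; z points along the fingers, y is the line along which they close (so a half turn about z gives the same grasp; the last joint's range is limited). The gripper opens to 85 mm and grips with 20 to 120 N. Pads are 22 mm wide; open, the fingers measure 114 mm over their backs; the gripper's body (76 mm by 85 mm) begins 54 mm behind the grasp point. The pads swing forward as they close: fully open they stand 13 mm farther back than shut.
Start: joints at [1.07, 0.053, 1.613, -0, 1.476, -0.119], TCP at [0.233, 0.58, 0.231] pointing down, gripper open.
Joint ranges: [-3.01, 3.01], [-1.01, 2.22], [0.06, 2.58], [-1.02, 4.17], [0.09, 2.62], [-3.14, 3.14]. Speed limits (rad/s): [2.57, 2.57, 3.14, 3.14, 3.14, 3.14].

INTERFACE

Orientations are given as a rotation vector (axis times angle).
In Python, from station import get_obs, get_image, finish_job gives the robot as it stands. The module is installed in compiled form; this text tells all that it offers.
- The arm moves only by the tool carry_out, never from a script. Its argument "rows" is a list of rows, each a list of 7 numbers: the turn, a rotation vector about the tool's x, y, z as a fraction of full scale, then the shift along the tool's x, y, z as a fraction of full scale, then the closure, from -1 (fully open) to 1 (shut). A call has 1 to 5 rows; each row is the pose to reach, as a shift and turn from the pose commanded when the call began, along the tool's axes at that moment, turning the shorter way round; what a row does not reach only later rows make up. Full scale, the value 1, is 300 mm for a shift and pi rad for a turn. A row lasts 1/10 s, in which the tool goes at most 50 mm and 8.59 degrees, less where a joint would pass 70% of its speed; a pose out of reach is approached as far as the arm can. A call with a number of a shift or a turn outside -1 to 1 is refused whole. A call with a gripper value outside its range is refused whole. The fingers move at their own pace and stop on an object; "force" is the grip in N (left out, the last holds). Time passes only in rows, so rows that repeat a pose let the fingers close. It gives the time, the measured TCP pose, the force, the opening and the grip force at its end, in the units of the state.
- get_obs(): the state, without advancing time (a new reading comes with each control period).
- get_image(name): name is "scene" or "top"; returns a dict with "img" (420x560x3 uint8, blue, green, red), "mtx" (3x3 intrinsics, pixels), "R" (3x3) and "t" (3): a world point X has camera coordinates R X + t. Camera axes: x right, y down, z forward; pixel columns grow to the right and rows downward; lengths in m; the calibration is good to about 2 mm. A picture is of the moment at which its call begins. There is no depth.
- finish_job(): hands the job in; it is judged then, once.
The state is a dict: "t": time; "q": joint angles; "dq": joint speeds; "effort": joint torques, N m; "tool_pos": TCP position; "tool_rot": TCP orientation; "contact_force": force on the tool from outside, world axes, zero at the start; "wrist_torque": the same for the moment, N m; "opening": finger opening in m; "grip_force": force on a finger pad.
Only numpy, scipy, OpenCV 4.12 (cv2) and the standard library are available. Lean on these libraries where they do the work, as an engineer would, in place of code of your own. Each camera call takes 0.05 s, during which the arm holds its last target. There are 200 camera calls.

## Working session

There is one attempt and no reset: what is moved stays moved. The work goes in short steps, Python scripts to look and compute and a tool call to move; the robot and the scene stay as the last step left them, time stands still between calls to the robot, and variables do not carry over. Pictures are saved under pics/ and viewed, at most 10 in all, crops included, and the job is handed in when it is done.

Besides the shell and the picture viewer there is one more tool, called after "Call:" by a JSON object that holds its "op" and its "data", one argument or row to a line. carry_out: Moves the arm, as the interface text tells. Shift numbers are shares of 300 mm and turn numbers shares of pi rad, none past 1 either way. Its arguments: {"type":"object","properties":{"rows":{"type":"array"},"force":{"type":"number"}},"required":["rows"]}

```bash
mkdir -p pics; python3 - <<'E'
from station import *
import cv2,numpy as np
for n in("scene","top"):
    d=get_image(n);cv2.imwrite(f"pics/{n}0.png",d["img"]);np.savez(f"{n}.npz",**{k:d[k] for k in("mtx","R","t")})
    print(n,-d["R"].T@d["t"])
o=get_obs();print(o["t"],o["tool_pos"],o["tool_rot"],o["opening"])
E
```

```text
scene [0.19789874 0.69881492 1.06629508]
top [0.29115425 0.01800709 1.45893387]
0.1 [0.23260337 0.57949509 0.23018063] [-5.95983372e-01 -3.08397135e+00  2.77895746e-03] 0.08574587049201148
```

View pics/scene0.png

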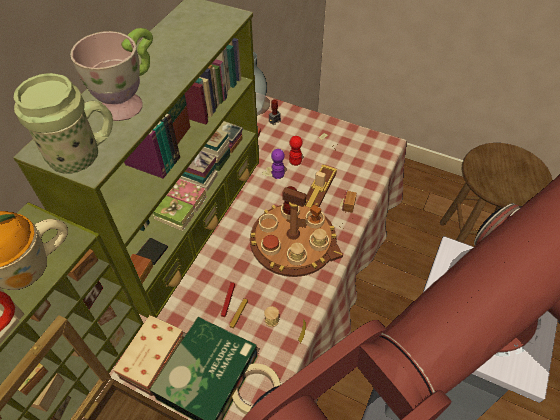

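View pics/top0.png

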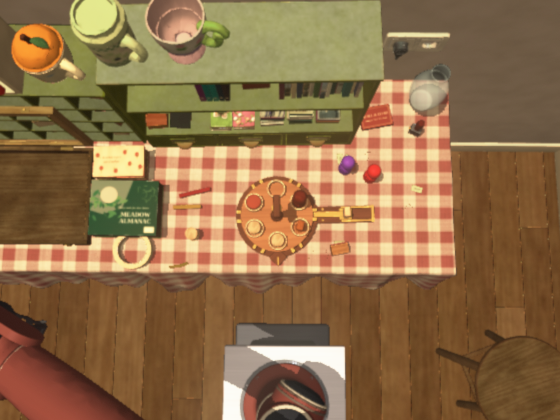

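The top view shows the carousel at about (277,214), its nose near (278,262), the latch grip near (347,213), and the handle bar near (276,208). The purple (347,165) and red (372,173) pawns on the table are look-alikes. I'll enlarge both views to find the seal.

```bash
python3 - <<'E'
import cv2
a=cv2.imread("pics/top0.png")[165:275,225:385];cv2.imwrite("pics/topc.png",cv2.resize(a,None,fx=5,fy=5,interpolation=cv2.INTER_CUBIC))
a=cv2.imread("pics/scene0.png")[155:280,235:375];cv2.imwrite("pics/scenec.png",cv2.resize(a,None,fx=4.8,fy=4.8,interpolation=cv2.INTER_CUBIC))
E
```

```text
(no output)
```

View pics/topc.png

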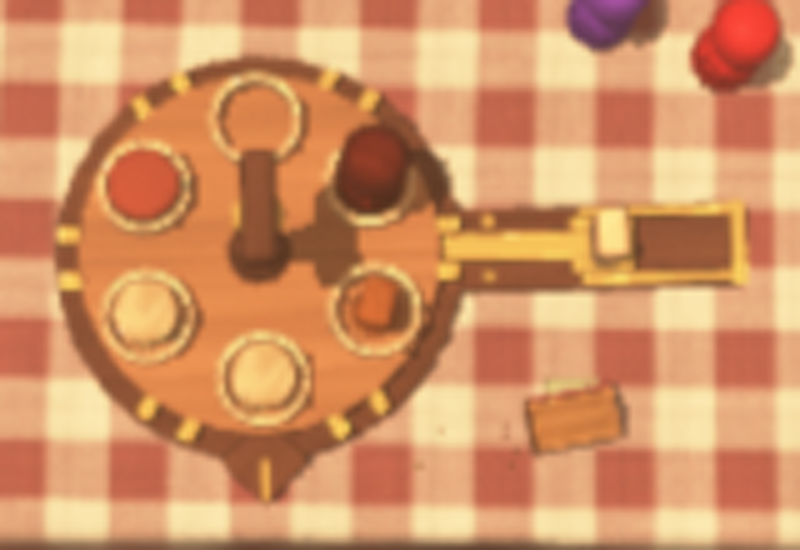

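View pics/scenec.png

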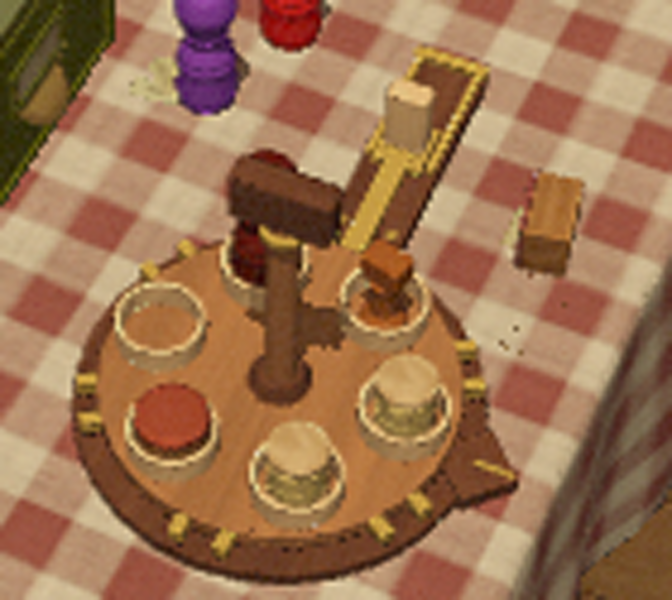

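The deck carries two spools, a red pot at topc (145,187), a square stamp at (376,305) and an empty cup at (258,117). The dark red-brown, ball-headed pawn at topc (373,165) is the only pawn on the deck. It fits as the seal because the purple and red look-alikes stand on the table. It is two cups (120°) from the front on the latch side, so the deck turns -120° about world z. Next I'll fit the foot's pose.

```bash
cat > h.py <<'E'
import numpy as np
from station import *
from scipy.spatial.transform import Rotation as Ro
def proj(X,c):
    p=(c["mtx"]@(c["R"]@np.atleast_2d(X).T+c["t"].reshape(3,1))).T
    return p[:,:2]/p[:,2:]
def rel(pos,ang):
    """rows fractions to reach pos, tool down, closing line (tool y) at world yaw ang"""
    o=get_obs();R0=Ro.from_rotvec(o["tool_rot"]);best=None
    for a in(ang,ang+np.pi):
        y=np.array([np.cos(a),np.sin(a),0]);z=np.array([0,0,-1.]);R=Ro.from_matrix(np.c_[np.cross(y,z),y,z])
        print("turn/pi",((R0.inv()*R).as_rotvec()/np.pi).round(4))
    print("shift/.3",(R0.inv().apply(np.array(pos)-o["tool_pos"])/.3).round(4),"q6",o["q"][5].round(3),"t",o["t"])
E
python3 - <<'E'
from h import *
from scipy.optimize import least_squares
C={n:np.load(n+".npz") for n in("top","scene")}
cup=lambda k:(-70*np.cos(k*np.pi/3),-70*np.sin(k*np.pi/3),44)  # k=0 front, 1 toward latch
T=[(cup(0),264,378),(cup(1),376,308),(cup(2),372,178),(cup(3),258,117),(cup(4),147,187),(cup(5),150,316),((-136,0,12),267,500)]
S=[(cup(3),160,322),(cup(4),171,428),(cup(5),297,472),(cup(0),404,405),(cup(1),385,297),((-136,0,12),517,488)]
def uv(l,s,ox,oy): return np.array([((u+.5)/s-.5+ox,(v+.5)/s-.5+oy) for _,u,v in l])
uT=uv(T,5,225,165);uS=uv(S,4.8,235,155)
def W(P,p): 
    c,s=np.cos(p[2]),np.sin(p[2]);P=np.array(P)/1e3
    return np.c_[p[0]+c*P[:,0]-s*P[:,1],p[1]+s*P[:,0]+c*P[:,1],P[:,2]]
f=lambda p:np.r_[(proj(W([a[0] for a in T],p),C["top"])-uT).ravel(),(proj(W([a[0] for a in S],p),C["scene"])-uS).ravel()]
r=least_squares(f,[.6,0,0]);print(r.x,np.degrees(r.x[2]));print(f(r.x).reshape(-1,2).round(1))
g=lambda P:((proj(W([P],r.x),C["top"])[0]-[225,165]+.5)*5).round(0)
print("grip top",g((0,-185,67)),"guide end",g((0,-265,21)),"bar ends",g((28,0,191)),g((-28,0,191)),"seal head",g((35,-60.6,121)))
np.save("base.npy",r.x)
G=W([(0,-187,49),(0,0,174)],r.x);print(G)
o=get_obs();print(Ro.from_rotvec(o["tool_rot"]).as_matrix().round(3))
print("latch close along y");rel(G[0]+[0,0,.15],r.x[2]+np.pi/2)
E
```

```text
[0.49508932 0.02377435 0.03374519] 1.9334569057401887
[[-0.5 -0.1]
 [-0.4  0.1]
 [-0.4  0.1]
 [-0.6  0. ]
 [-0.8 -0.5]
 [-0.9 -0.3]
 [-0.4  1.2]
 [ 0.  -1.3]
 [ 0.2 -0.9]
 [ 0.  -0.4]
 [ 0.2 -0.3]
 [ 0.1 -0.1]
 [ 0.5 -1.5]]
grip top [611. 232.] guide end [748. 240.] bar ends [256. 145.] [259. 261.] seal head [376. 154.]
[[ 0.50139847 -0.16311919  0.049     ]
 [ 0.49508932  0.02377435  0.174     ]]
[[-0.928  0.373 -0.001]
 [ 0.373  0.928 -0.002]
 [ 0.    -0.002 -1.   ]]
latch close along y
turn/pi [-0.0006 -0.0002 -0.1323]
turn/pi [-3.000e-04  8.000e-04  8.677e-01]
shift/.3 [-1.7538 -1.9631  0.1072] q6 -0.119 t 0.1
```

Call:
{"op": "carry_out", "data": {
  "rows": [
    [0,0,-0.033,-0.11,-0.12,0,-0.2],
    [0,0,-0.066,-0.22,-0.245,0,-0.2],
    [0,0,-0.1,-0.33,-0.37,0,-0.2],
    [0,0,-0.1323,-0.44,-0.49,0,-0.2],
    [0,0,-0.1323,-0.55,-0.617,0,-0.2]
  ],
  "force": 40
}}

```text
t: 0.6
tool_pos: [0.3169, 0.3452, 0.2307]
tool_rot: [0.057, -3.141, 0.001]
contact_force: [1.4, -0.0, 0.7]
opening: 0.0512
grip_force: 0.0
```

```bash
python3 - <<'E'
from h import *
b=np.load("base.npy");o=get_obs();print(o["tool_pos"],o["opening"],o["q"].round(2));rel([.5014,-.1631,.2],b[2]+np.pi/2)
E
```

```text
[0.31688918 0.34524843 0.23072567] 0.05122406325792365 [ 0.67 -0.34  1.96 -0.    1.51 -0.94]
turn/pi [-0.0002 -0.0001  0.0008]
turn/pi [ 1.000e-04 -2.000e-04 -9.992e-01]
shift/.3 [-0.5532 -1.7156  0.1031] q6 -0.938 t 0.6
```

Call:
{"op": "carry_out", "data": {
  "rows": [
    [0,0,0,-0.05,-0.155,0,-0.2],
    [0,0,0,-0.1,-0.31,0,-0.2],
    [0,0,0,-0.15,-0.465,0,-0.2],
    [0,0,0,-0.2,-0.62,0,-0.2],
    [0,0,0,-0.25,-0.775,0,-0.2]
  ]
}}

```text
t: 1.1
tool_pos: [0.3997, 0.1154, 0.2311]
tool_rot: [-0.054, 3.141, 0.0]
contact_force: [1.2, -0.5, 0.1]
opening: 0.0513
grip_force: 0.0
```

Call:
{"op": "carry_out", "data": {
  "rows": [
    [0,0,0,-0.05,-0.155,0,-0.2],
    [0,0,0,-0.1,-0.31,0,-0.2],
    [0,0,0,-0.15,-0.465,0,-0.2],
    [0,0,0,-0.2,-0.62,0,-0.2],
    [0,0,0,-0.25,-0.775,0,-0.2]
  ]
}}

```text
t: 1.6
tool_pos: [0.4825, -0.1146, 0.2309]
tool_rot: [0.052, -3.141, -0.001]
contact_force: [-0.4, -0.2, 0.7]
opening: 0.0509
grip_force: 0.0
```

Call:
{"op": "carry_out", "data": {
  "rows": [
    [0,0,0,-0.053,-0.16,0,-0.2],
    [0,0,0,-0.053,-0.166,0,-0.2]
  ]
}}

```text
t: 1.8
tool_pos: [0.5006, -0.1663, 0.2303]
tool_rot: [0.045, -3.14, 0.001]
contact_force: [0.1, 0.9, 0.3]
opening: 0.0514
grip_force: 0.0
```

```bash
python3 - <<'E'
from h import *
import cv2
b=np.load("base.npy");o=get_obs();print(o["tool_pos"],o["opening"],o["q"].round(2));rel([.5014,-.1631,.034],b[2]+np.pi/2)
d=get_image("scene")["img"][130:280,235:375];cv2.imwrite("pics/s1.png",cv2.resize(d,None,fx=4,fy=4,interpolation=cv2.INTER_CUBIC))
E
```

```text
[ 0.50057375 -0.16628075  0.23030302] 0.0514100792403109 [-0.46 -0.18  1.84 -0.    1.49 -2.06]
turn/pi [-0.0002 -0.0005 -0.0017]
turn/pi [-7.000e-04  3.000e-04  9.983e-01]
shift/.3 [-0.004   0.0109  0.6543] q6 -2.06 t 1.8
```

View pics/s1.png

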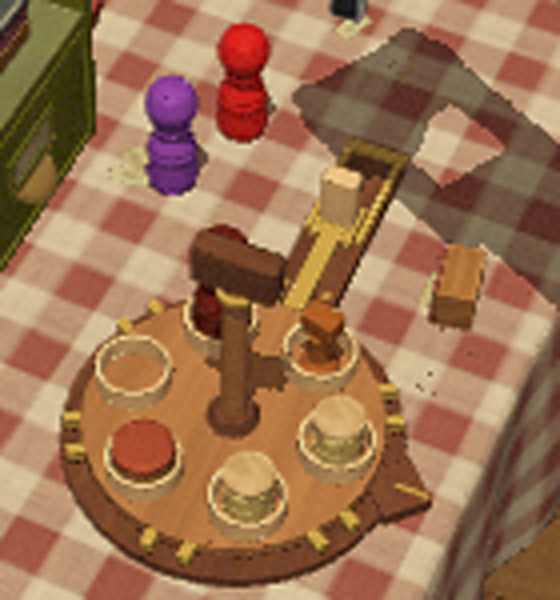

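The grip at s1 (342,195) and the deck are undisturbed. Before descending I'll check in numbers where the TCP projects.

```bash
python3 - <<'E'
from h import *
import cv2
c=np.load("scene.npz");o=get_obs();print(proj(o["tool_pos"],c),proj(o["tool_pos"]-[0,0,.13],c))
E
```

```text
[[325.30715839 127.64909594]] [[321.97397396 164.30630931]]
```

Call:
{"op": "carry_out", "data": {
  "rows": [
    [0,0,0,-0.004,0.011,0.1,-0.2],
    [0,0,0,-0.004,0.011,0.2,-0.2],
    [0,0,0,-0.004,0.011,0.3,-0.2],
    [0,0,0,-0.004,0.011,0.4,-0.2],
    [0,0,0,-0.004,0.011,0.4,-0.2]
  ]
}}

```text
t: 2.35
tool_pos: [0.4974, -0.1556, 0.1061]
tool_rot: [0.055, -3.132, -0.008]
contact_force: [-0.8, 0.3, 0.2]
opening: 0.051
grip_force: 0.0
```

```bash
python3 - <<'E'
from h import *
import cv2
b=np.load("base.npy");o=get_obs();rel([.5014,-.1631,.034],b[2]+np.pi/2)
d=get_image("scene")["img"][70:230,250:410];cv2.imwrite("pics/s2.png",cv2.resize(d,None,fx=3.7,fy=3.7,interpolation=cv2.INTER_CUBIC))
E
```

```text
turn/pi [ 0.0016 -0.0029  0.0004]
turn/pi [ 0.0045  0.0025 -0.9996]
shift/.3 [-0.0146 -0.0268  0.2401] q6 -2.052 t 2.35
```

View pics/s2.png

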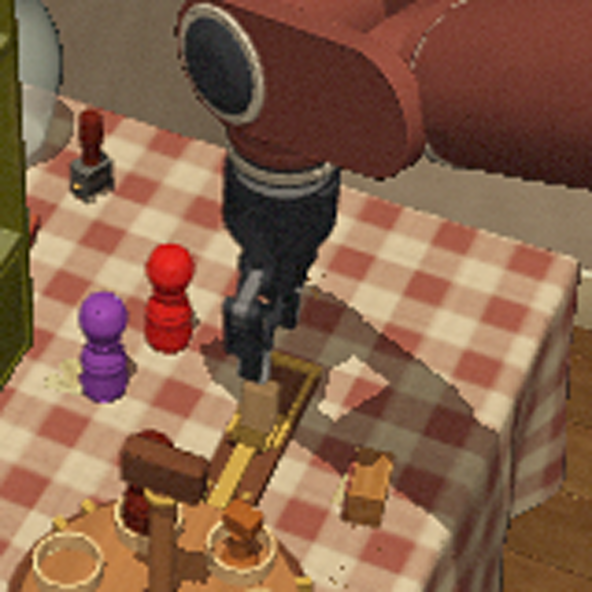

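The gripper is over the grip at s2 (262,390), with the fingers astride along the guide. I'll trim the position and descend.

Call:
{"op": "carry_out", "data": {
  "rows": [
    [0,0,0,0,0,0.0,-0.2],
    [0,0,0,0,0,0.0,-0.2]
  ]
}}

```text
t: 2.6
tool_pos: [0.5026, -0.1587, 0.1138]
tool_rot: [-0.054, 3.138, -0.003]
contact_force: [-0.2, -1.0, -0.5]
opening: 0.0514
grip_force: 0.0
```

```bash
python3 - <<'E'
from h import *
b=np.load("base.npy");o=get_obs();print(o["tool_pos"]);rel([.5014,-.1631,.034],b[2]+np.pi/2)
E
```

```text
[ 0.50256884 -0.15874598  0.11380302]
turn/pi [-0.0006  0.0011  0.0002]
turn/pi [-1.800e-03 -9.000e-04 -9.998e-01]
shift/.3 [ 0.0053 -0.0139  0.266 ] q6 -2.052 t 2.6
```

Call:
{"op": "carry_out", "data": {
  "rows": [
    [0,0,0,0.004,-0.013,0.07,-0.2],
    [0,0,0,0.004,-0.013,0.14,-0.2],
    [0,0,0,0.004,-0.013,0.2,-0.2],
    [0,0,0,0.004,-0.013,0.25,-0.2],
    [0,0,0,0.004,-0.013,0.262,-0.2]
  ]
}}

```text
t: 3.1
tool_pos: [0.4997, -0.1621, 0.0319]
tool_rot: [0.053, -3.14, -0.001]
contact_force: [-0.3, 0.6, -0.4]
opening: 0.0512
grip_force: 0.0
```

Call:
{"op": "carry_out", "data": {
  "rows": [
    [0,0,0,0,0,0,1],
    [0,0,0,0,0,0,1],
    [0,0,0,0,0,0,1],
    [0,0,0,0,0,0,1],
    [0,0,0,0,0,0,1]
  ],
  "force": 30
}}

```text
t: 3.6
tool_pos: [0.5011, -0.1628, 0.0341]
tool_rot: [-0.053, 3.139, -0.001]
contact_force: [-1.1, -0.1, 6.3]
opening: 0.016
grip_force: 32.2
```

Call:
{"op": "carry_out", "data": {
  "rows": [
    [0,0,0,0,-0.03,0,1],
    [0,0,0,0,-0.06,0,1],
    [0,0,0,0,-0.09,0,1],
    [0,0,0,0,-0.12,0,1],
    [0,0,0,0,-0.14,0,1]
  ]
}}

```text
t: 4.1
tool_pos: [0.5026, -0.2049, 0.0341]
tool_rot: [-0.053, 3.139, -0.0]
contact_force: [-0.2, 3.2, 5.2]
opening: 0.0158
grip_force: 32.4
```

Call:
{"op": "carry_out", "data": {
  "rows": [
    [0,0,0,0,-0.005,0,1],
    [0,0,0,0,-0.01,0,1],
    [0,0,0,0,-0.013,0,1],
    [0,0,0,0,-0.013,0,1]
  ]
}}

```text
t: 4.5
tool_pos: [0.5027, -0.2062, 0.0341]
tool_rot: [-0.052, 3.14, 0.007]
contact_force: [-0.4, 8.8, 10.3]
opening: 0.0158
grip_force: 33.0
```

The latch is against its stop: it moved 43 mm, the force rose to 9 N, and the grip is 230 mm from the axis. I'll release and rise.

Call:
{"op": "carry_out", "data": {
  "rows": [
    [0,0,0,0,0.008,0,-0.2],
    [0,0,0,0,0.008,0,-0.2],
    [0,0,0,0,0.008,0,-0.2],
    [0,0,0,0,0.008,0,-0.2]
  ]
}}

```text
t: 4.9
tool_pos: [0.5013, -0.206, 0.0324]
tool_rot: [0.053, -3.141, 0.0]
contact_force: [0.1, -0.3, -0.4]
opening: 0.0513
grip_force: 0.0
```

Call:
{"op": "carry_out", "data": {
  "rows": [
    [0,0,0,0,0,-0.1,-0.2],
    [0,0,0,0,0,-0.22,-0.2],
    [0,0,0,0,0,-0.36,-0.2],
    [0,0,0,0,0,-0.5,-0.2],
    [0,0,0,0,0,-0.65,-0.2]
  ]
}}

```text
t: 5.4
tool_pos: [0.501, -0.2058, 0.2286]
tool_rot: [0.052, -3.14, -0.001]
contact_force: [0.8, -0.2, 0.2]
opening: 0.0515
grip_force: 0.0
```

```bash
python3 - <<'E'
from h import *
import cv2
b=np.load("base.npy");o=get_obs();print(o["tool_pos"],o["opening"],o["q"].round(2));rel([b[0],b[1],.24],b[2]+np.pi/2)
for n,s in(("top",np.s_[165:275,225:385]),):
    cv2.imwrite("pics/t3.png",cv2.resize(get_image(n)["img"][s],None,fx=5,fy=5,interpolation=cv2.INTER_CUBIC))
E
```

```text
[ 0.50097289 -0.20578802  0.22862259] 0.05151970045756309 [-0.53 -0.14  1.81 -0.    1.48 -2.13]
turn/pi [ 0.0001 -0.0003 -0.0001]
turn/pi [-5.000e-04 -2.000e-04  9.999e-01]
shift/.3 [-0.0059  0.7655 -0.0376] q6 -2.131 t 5.4
```

View pics/t3.png

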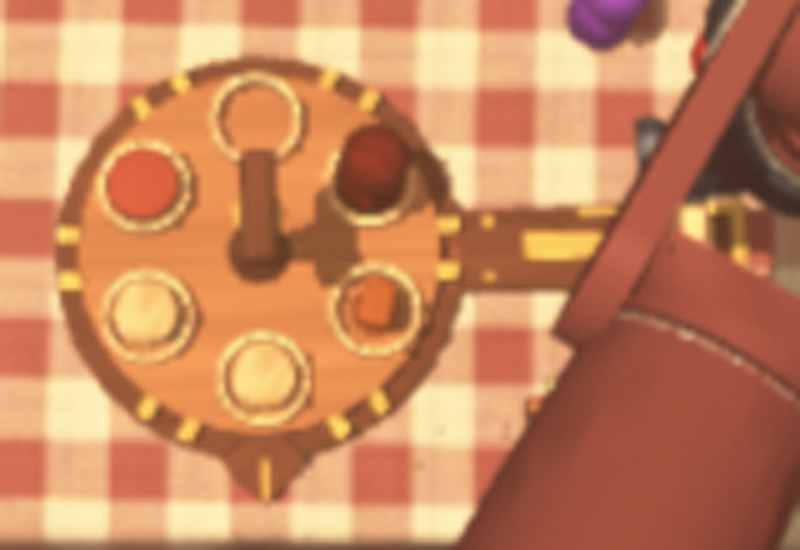

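The tongue is clear of the lugs (brass now starts at t3 (525,245)) and everything is still standing. The bar lies along the foot's x, so the current tool yaw fits it.

Call:
{"op": "carry_out", "data": {
  "rows": [
    [0,0,0,-0.001,0.14,-0.038,-0.2],
    [0,0,0,-0.002,0.3,-0.038,-0.2],
    [0,0,0,-0.003,0.46,-0.038,-0.2],
    [0,0,0,-0.005,0.62,-0.038,-0.2],
    [0,0,0,-0.006,0.74,-0.038,-0.2]
  ]
}}

```text
t: 5.95
tool_pos: [0.4954, 0.0182, 0.2389]
tool_rot: [-0.054, 3.141, 0.0]
contact_force: [-0.2, 0.0, 0.6]
opening: 0.051
grip_force: 0.0
```

Call:
{"op": "carry_out", "data": {
  "rows": [
    [0,0,0,0,0.0255,0,-0.2],
    [0,0,0,0,0.0255,0,-0.2],
    [0,0,0,0,0.0255,0,-0.2]
  ]
}}

```text
t: 6.25
tool_pos: [0.4957, 0.0228, 0.2388]
tool_rot: [0.052, -3.141, 0.001]
contact_force: [0.3, -0.5, 0.3]
opening: 0.0516
grip_force: 0.0
```

```bash
python3 - <<'E'
from h import *
b=np.load("base.npy");o=get_obs();print(o["tool_pos"],o["q"].round(2));rel([b[0],b[1],.157],b[2]+np.pi/2)
E
```

```text
[0.49570228 0.02281335 0.23883072] [-0.1  -0.27  1.9  -0.    1.51 -1.71]
turn/pi [-0.0002 -0.0001 -0.0002]
turn/pi [-2.000e-04  3.000e-04  9.998e-01]
shift/.3 [0.0018 0.0034 0.2728] q6 -1.708 t 6.25
```

Call:
{"op": "carry_out", "data": {
  "rows": [
    [0,0,0,0.002,0.003,0.08,-0.2],
    [0,0,0,0.002,0.003,0.16,-0.2],
    [0,0,0,0.002,0.003,0.23,-0.2],
    [0,0,0,0.002,0.003,0.272,-0.2],
    [0,0,0,0.002,0.003,0.272,-0.2]
  ]
}}

```text
t: 6.75
tool_pos: [0.4937, 0.0235, 0.1552]
tool_rot: [0.05, -3.137, -0.0]
contact_force: [0.4, -0.1, -0.0]
opening: 0.0512
grip_force: 0.0
```

Call:
{"op": "carry_out", "data": {
  "rows": [
    [0,0,0,0,0,0,1],
    [0,0,0,0,0,0,1],
    [0,0,0,0,0,0,1],
    [0,0,0,0,0,0,1],
    [0,0,0,0,0,0,1]
  ],
  "force": 40
}}

```text
t: 7.25
tool_pos: [0.496, 0.024, 0.1592]
tool_rot: [-0.053, 3.138, -0.002]
contact_force: [-0.1, -4.2, 6.3]
opening: 0.0177
grip_force: 41.4
```

Call:
{"op": "carry_out", "data": {
  "rows": [
    [0,0,0.005,0,0,0,1],
    [0,0,0.014,0,0,0,1],
    [0,0,0.027,0,0,0,1],
    [0,0,0.043,0,0,0,1],
    [0,0,0.06,0,0,0,1]
  ]
}}

```text
t: 7.75
tool_pos: [0.496, 0.024, 0.1592]
tool_rot: [0.245, 3.129, -0.002]
contact_force: [-0.8, -4.5, 6.1]
opening: 0.0176
grip_force: 41.5
```

Call:
{"op": "carry_out", "data": {
  "rows": [
    [0,0,0.017,0,0,0,1],
    [0,0,0.034,0,0,0,1],
    [0,0,0.051,0,0,0,1],
    [0,0,0.068,0,0,0,1],
    [0,0,0.085,0,0,0,1]
  ]
}}

```text
t: 8.25
tool_pos: [0.496, 0.0239, 0.1592]
tool_rot: [0.66, 3.068, -0.002]
contact_force: [0.1, -4.0, 5.9]
opening: 0.0179
grip_force: 41.5
```

```bash
python3 - <<'E'
from h import *
import cv2
b=np.load("base.npy");o=get_obs();print(o["tool_pos"],o["q"].round(2),o["wrist_torque"],o["contact_force"]);rel([b[0],b[1],.159],b[2]+np.pi/2)
for n,s in(("top",np.s_[165:275,225:385]),):
    cv2.imwrite("pics/t4.png",cv2.resize(get_image(n)["img"][s],None,fx=5,fy=5,interpolation=cv2.INTER_CUBIC))
E
```

```text
[0.49600761 0.02388626 0.15923171] [-0.1  -0.21  1.98 -0.    1.37 -1.25] [-0.54579375  0.10533674  0.03158905] [ 0.13324397 -3.97770681  5.92412342]
turn/pi [-0.0004  0.001  -0.1456]
turn/pi [1.300e-03 6.000e-04 8.544e-01]
shift/.3 [ 0.0026 -0.0016  0.0008] q6 -1.248 t 8.25
```

View pics/t4.png

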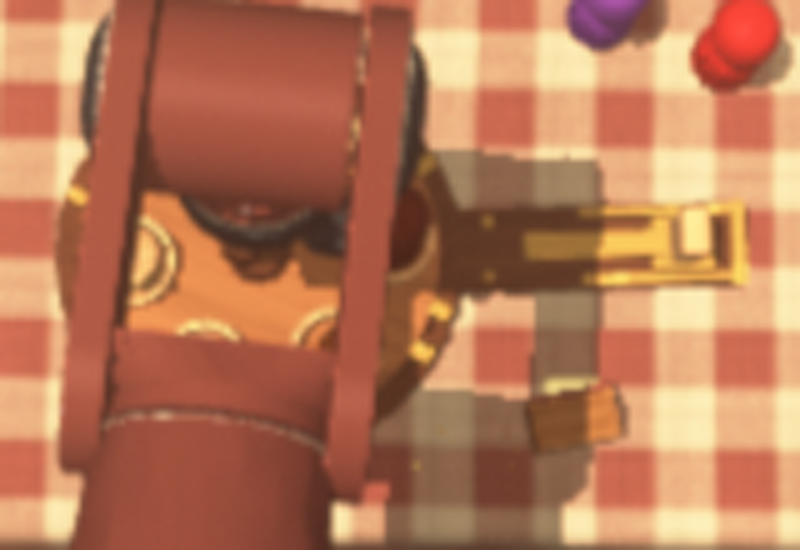

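The deck is turning clockwise (seal now at t4 (408,225)). The latch grip sits at the stop (693,232), and the flower stamp at (577,418) hasn't moved. I'll carry on.

Call:
{"op": "carry_out", "data": {
  "rows": [
    [0,0,0.017,0,0,0,1],
    [0,0,0.034,0,0,0,1],
    [0,0,0.051,0,0,0,1],
    [0,0,0.068,0,0,0,1],
    [0,0,0.085,0,0,0,1]
  ]
}}

```text
t: 8.8
tool_pos: [0.496, 0.0238, 0.1592]
tool_rot: [1.062, 2.953, -0.002]
contact_force: [-0.7, -5.5, 5.4]
opening: 0.0175
grip_force: 41.5
```

Call:
{"op": "carry_out", "data": {
  "rows": [
    [0,0,0.017,0,0,0,1],
    [0,0,0.034,0,0,0,1],
    [0,0,0.051,0,0,0,1],
    [0,0,0.068,0,0,0,1],
    [0,0,0.085,0,0,0,1]
  ]
}}

```text
t: 9.3
tool_pos: [0.4959, 0.0237, 0.1592]
tool_rot: [1.446, 2.785, -0.002]
contact_force: [-1.0, -4.5, 6.2]
opening: 0.0176
grip_force: 41.6
```

Call:
{"op": "carry_out", "data": {
  "rows": [
    [0,0,0.017,0,0,0,1],
    [0,0,0.034,0,0,0,1],
    [0,0,0.051,0,0,0,1],
    [0,0,0.068,0,0,0,1],
    [0,0,0.085,0,0,0,1]
  ]
}}

```text
t: 9.8
tool_pos: [0.4958, 0.0237, 0.1592]
tool_rot: [1.804, 2.568, -0.001]
contact_force: [-0.6, -3.8, 6.6]
opening: 0.0173
grip_force: 41.6
```

Call:
{"op": "carry_out", "data": {
  "rows": [
    [0,0,0.017,0,0,0,1],
    [0,0,0.034,0,0,0,1],
    [0,0,0.051,0,0,0,1],
    [0,0,0.068,0,0,0,1],
    [0,0,0.085,0,0,0,1]
  ]
}}

```text
t: 10.3
tool_pos: [0.4957, 0.0237, 0.1592]
tool_rot: [2.13, 2.305, -0.001]
contact_force: [-1.6, -5.5, 7.0]
opening: 0.0175
grip_force: 41.6
```

Call:
{"op": "carry_out", "data": {
  "rows": [
    [0,0,0.017,0,0,0,1],
    [0,0,0.034,0,0,0,1],
    [0,0,0.051,0,0,0,1],
    [0,0,0.068,0,0,0,1],
    [0,0,0.085,0,0,0,1]
  ]
}}

```text
t: 10.8
tool_pos: [0.4956, 0.0237, 0.1592]
tool_rot: [2.418, 2.001, -0.001]
contact_force: [-1.9, -5.4, 6.8]
opening: 0.0174
grip_force: 41.7
```

```bash
python3 - <<'E'
from h import *
b=np.load("base.npy");o=get_obs();print(o["tool_pos"],o["wrist_torque"],o["contact_force"]);rel([b[0],b[1],.159],b[2]-np.pi/6)
E
```

```text
[0.49559979 0.0236927  0.1592143 ] [-0.69381707  0.49643751  0.03456919] [-1.86526179 -5.38391952  6.78040327]
turn/pi [0.0007 0.0006 0.0961]
turn/pi [-8.000e-04  1.000e-03 -9.039e-01]
shift/.3 [-0.     -0.0017  0.0007] q6 0.087 t 10.8
```

Call:
{"op": "carry_out", "data": {
  "rows": [
    [0,0,0.017,0,0,0,1],
    [0,0,0.034,0,0,0,1],
    [0,0,0.05,0,0,0,1],
    [0,0,0.064,0,0,0,1],
    [0,0,0.076,0,0,0,1]
  ]
}}

```text
t: 11.3
tool_pos: [0.4955, 0.0237, 0.1592]
tool_rot: [2.639, 1.7, -0.001]
contact_force: [-2.5, -5.2, 7.6]
opening: 0.018
grip_force: 41.7
```

Call:
{"op": "carry_out", "data": {
  "rows": [
    [0,0,0.01,0,0,0,1],
    [0,0,0.017,0,0,0,1],
    [0,0,0.0205,0,0,0,1],
    [0,0,0.0205,0,0,0,1],
    [0,0,0.0205,0,0,0,1]
  ]
}}

```text
t: 11.8
tool_pos: [0.4955, 0.0237, 0.1592]
tool_rot: [2.691, 1.616, -0.0]
contact_force: [-1.6, -5.0, 7.4]
opening: 0.0173
grip_force: 41.7
```

```bash
python3 - <<'E'
from h import *
import cv2
b=np.load("base.npy");o=get_obs();print(o["tool_pos"],o["opening"],o["grip_force"],o["dq"].round(3));rel([b[0],b[1],.159],b[2]-np.pi/6)
a=get_image("top")["img"];cv2.imwrite("pics/topfull5.png",a)
d=get_image("scene")["img"];s=d[155:280,235:375]
cv2.imwrite("pics/s5.png",cv2.resize(s,None,fx=4.8,fy=4.8,interpolation=cv2.INTER_CUBIC))
c=np.load("scene.npz");R=Ro.from_euler("z",b[2])
for P in((-70,0,26),(-70,0,44),(-70,0,110),(-70,0,121),(-136,0,12)): print(P,((proj(R.apply(np.array(P)/1e3)+[b[0],b[1],0],c)[0]-[235,155]+.5)*4.8).round())
E
```

```text
[0.49549604 0.02373932 0.1592101 ] 0.01728014780513762 41.67787668251549 [ 0.     0.002  0.    -0.002  0.    -0.   ]
turn/pi [0.0006 0.0005 0.0002]
turn/pi [-7.000e-04  1.000e-03 -9.998e-01]
shift/.3 [-0.0005 -0.0013  0.0007] q6 0.389 t 11.8
(-70, 0, 26) [404. 423.]
(-70, 0, 44) [406. 404.]
(-70, 0, 110) [413. 328.]
(-70, 0, 121) [415. 315.]
(-136, 0, 12) [520. 481.]
```

View pics/s5.png

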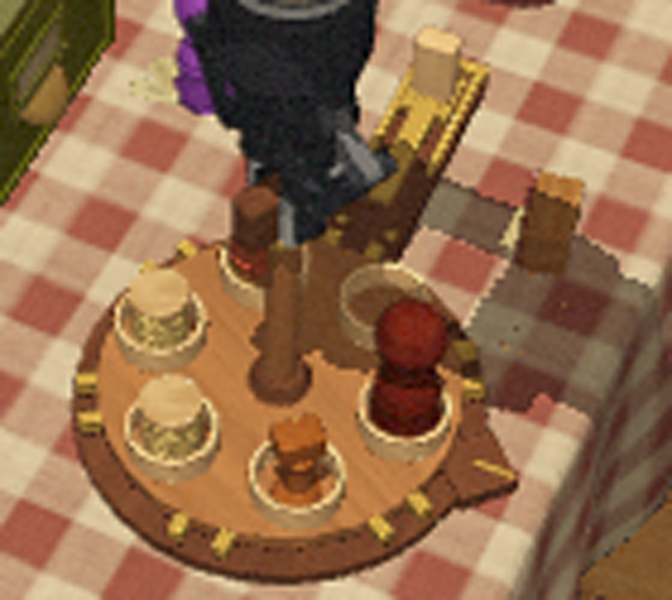

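The seal stands upright in the front cup, with its ball head at s5 (411,335) against (413,330) predicted for exact alignment. All the cups are back on their original positions. The latch is out at its stop (437,60), the arm is still and the grip reads 42 N, so I'll hand the job in.

```bash
python3 -c "
from station import *
print(finish_job())"
```

```text
the job is handed in; nothing more can be done
None
```

The job is handed in: the latch is out against its stop, the round-headed seal stands upright at the front in line with the nose, and the handle is still gripped at about 42 N; the judge's result was not shown.

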